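# Release a probe tube from its push-fit fitting

### The arm

A 7-joint arm with a two-finger parallel gripper is mounted at the origin on the work surface. World frame = base frame: x ahead of the robot, y to its left, z up, the work surface at z = 0. Lengths are in m, angles in rad, forces in N, time in s.
With the tool pointing down it reaches from about 0.425 to 0.875 m from the base axis. Payload 4.7 kg.
Tool frame: the origin (TCP) lies at the very end of the fingers, on their centre line; the grasp point (between the pads) lies behind it (ctrl.tcp_to_grasp is the y of the grasp point in the tool frame, in m); y points along the fingers, x is the direction in which the jaws open and shut, and the axes are right-handed (so a half turn about y gives the same grasp; the last joint's range is limited). The gripper opens to 87 mm and grips with 3 to 60 N. Pads are 19 mm wide; open, the fingers measure 117 mm over their backs; the gripper's body (75 mm by 190 mm) begins 51 mm behind the grasp point.
Start: joints at [1.301, 0.321, -0.07, 1.45, 0.023, 1.371, -0.057], TCP at [0.182, -0.624, 0.223] pointing down, gripper open.
Joint ranges: [-2.86, 2.86], [-0.3, 2.09], [-1.38, 1.24], [0.06, 2.45], [-1.56, 4.7], [0.09, 2.05], [-2.69, 2.69]. Speed limits (rad/s): [2.57, 2.57, 3.14, 3.14, 3.14, 3.14, 3.14].

### API

Orientations are given as a rotation vector (axis times angle).
In Python, from bench import ctrl, get_image, workorder gives the robot as it stands.
- The arm moves only by the tool drive_tool, never from a script. Its argument "increments" is text: rows parted by semicolons, each of 5 numbers parted by spaces: the shift along the tool's x, y, z in mm, then the turn about the tool's y in degrees, then the closure in counts, from 0 (fully open) to 255 (shut). In form: tx ty tz yaw fingers; .... A call has 1 to 20 rows; each row shifts and turns the commanded pose from where the row before left it, along the tool's axes as they then stand; what a row does not reach is not made up. A row lasts 1/8 s, in which the tool goes at most 62.5 mm and 10.7 degrees, less where a joint would pass 70% of its speed; a pose out of reach is approached as far as the arm can. A call is refused whole if a number of a shift passes 62.5 or a number of a turn 10.7, either way. A call with a gripper value outside its range is refused whole. The fingers move at their own pace and stop on an object; "squeeze" is the grip in N (left out, the last holds). Time passes only in rows, so rows that do not move let the fingers close. It gives the time, the measured TCP pose, the force and the opening at its end, in the units of the state.
- ctrl.get_state(): the state, without advancing time (a new reading comes with each control period).
- get_image(name): name is "scene" or "top" or "wrist"; returns a dict with "img" (480x640x3 uint8, red, green, blue), "mtx" (3x3 intrinsics, pixels), "k1" (the pictures are not rectified: a ray, as slopes to the right and down, at radius r is drawn at 1 + k1 r^2 times it, then the intrinsics apply), "camera_from_world" (4x4, takes a point from world to camera coordinates). Camera axes: x right, y up, looking along -z (the intrinsics and any distortion apply to the point x, -y, -z); pixel columns grow to the right and rows downward; lengths in m; the calibration is good to about 2 mm. A picture is of the moment at which its call begins. There is no depth.
- workorder.close_job(): hands the job in, once; it reports no verdict.
The state is a dict: "time": time; "joint_positions": joint angles; "qd": joint speeds; "joint_torque": joint torques, N m; "position": TCP position; "tool_rot": TCP orientation; "ft_force": force on the tool from outside, world axes, zero at the start; "torque": the same for the moment, N m; "grip_width": opening from 0.0 (shut) to 1.0 (fully open).
Only numpy, scipy, OpenCV 4.12 (cv2) and the standard library are available. Lean on these libraries where they do the work, as an engineer would, in place of code of your own. Each camera call takes 0.05 s, during which the arm holds its last target.

### The job

Free the short steel tube from the push-fit fitting on top of the culture vessel: straddle the tube and press the black release plate gently but fully down until you feel its stop, and with it still pressed grip the tube and pull it straight out, never hauling on it while the fitting still bites. Then lower the tube upright to the bottom of the empty middle hole of the white rack before letting go, and leave the vials, the bottle and the box alone.

Things in the scene. Friction and masses are not known exactly. Their poses are not given: they have to be found in the camera images.
- vessel: Fixed glass culture vessel, 116 mm across, steel head plate with top 95 mm above the table (small caps on it reach 105 mm). Origin on the table under the vertical axis of the push-fit fitting, z up. Pressing anything on it with more than 22 N damages it.
- fitting_top (a point): Centre of the top of the round steel fitting (37 mm across), 123 mm above the table on the vessel's axis; axes as the vessel's. Its inner teeth lock the tube. They let go only in about the last millimetre of the release plate's travel and bite again as it comes back up, so pushing plate and tube down together, or pulling with the plate half down, leaves the tube locked.
- plate_nominal (a point): A fixed point on the vessel, 140 mm above the table: mean height of the top of the black release plate, which is 30 mm along the vessel's x, 60 mm along its y (the two wings to press, one each side of the tube), 5 mm thick, with a 19.5 mm hole for the tube. The plate's real top differs from vessel to vessel by up to 7 mm up or down and is not measured: feel for it.
- plate_stop (a point): A fixed point on the vessel, 135 mm above the table: mean height of the plate's top when fully pressed (5 mm travel, hard stop, same unknown 7 mm). The spring takes 7 N to start and 12 N at the stop, 2.5 N more at 5 mm/s; then force rises steeply. Let go, it springs back. A tube gripped with the plate fully down and pulled straight up at once slips past the teeth.
- tube_center (a point): Centre of the straight steel tube, 16 mm across, 114 mm long, 80 to 140 g, z along it. It starts upright on the fitting's axis, foot 60 mm above the table on the floor of a closed well, top at 174 mm, 27 to 41 mm above the plate; 1.8 mm of play all round. A groove (6 mm core) for the teeth lies 51.5 to 58 mm above its foot. More than 20 N between tube and fitting damages it.
- tube_foot (a point): Centre of the tube's lower end, 57 mm below the centre; z along the tube.
- rack_hole (a point): Centre of the mouth of the empty middle hole of the fixed white rack (56 mm x 136 mm x 45 mm high, long along its y). The hole is 20 mm wide and 35 mm deep, with a small chamfer; its mouth is 45 mm above the table, z up.
- vial_1: Bystander: small clear vial with blue cap, standing in an outer hole of the rack, 45 mm from the middle one; it rises 21 mm above the rack. Origin at its foot.
- vial_2: Bystander: the same in the other outer hole.
- bottle: Bystander: glass bottle with blue cap, 66 mm across, 130 mm high; origin at its underside.
- tip_box: Bystander: red box, 85 x 115 x 60 mm; origin at its underside.
Not all that is in view belongs to the job. Leave any green look-alike of the part that bears rack_hole alone. What is shaped like the vessel but blue is not meant.

How it is judged:
On the way, in this order (a step that is already met when the one before it is completed fails the run):
1. the fingers press the release plate while the tube is still home in the fitting (contact force between the fingers and release_plate above 5 N and z of tube_foot in the frame of vessel below 0.063 m), for 0.1 s.
2. the tube is gripped and drawn wholly out of the fitting (z of tube_foot in the frame of vessel above 0.142 m and contact force between the fingers and tube above 1 N), for 0.1 s.
3. the tube, still held, stands within 8 mm of the bottom of the middle hole (z of tube_foot in the frame of rack_hole below -0.027 m and horizontal distance between tube_foot and rack_hole below 0.008 m and contact force between the fingers and tube above 1 N), for 0.1 s.
At the end, for the whole second after the job is handed in: The tube stands released and at rest in the middle hole of the rack, its foot within 5 mm of the hole's bottom and within 8 mm of its axis, leaning less than 0.17 rad (z of tube_foot in the frame of rack_hole below -0.03 m and horizontal distance between tube_foot and rack_hole below 0.008 m and angle between tube_center's own z axis and vertical below 0.17 rad and linear speed of tube below 0.02 m/s); the robot touches nothing.
It fails at once if the release plate is pressed, or the vessel pushed, with more than 22 N (contact force between any of the arm, the fingers and release_plate above 22 N or contact force between any of the arm, the fingers and vessel above 22 N).
It fails at once if the tube is forced against the fitting (teeth still biting, or jammed) with more than 20 N (contact force between tube and vessel above 20 N or contact force between tube and release_plate above 20 N).
It fails at once if a bystander is moved by more than 15 mm (distance of any of vial_1, vial_2, bottle, tip_box from where it was at the start of the episode above 0.015 m).
It also fails if it takes over 69 s, if anything falls off the work surface, if the arm or the gripper's body presses on something with over 40 N, if the wrist force passes 120 N, or if a joint passes its speed limit or range.

## Working session

There is one attempt and no reset: what is moved stays moved. The work goes in short steps, Python scripts to look and compute and a tool call to move; the robot and the scene stay as the last step left them, time stands still between calls to the robot, and variables do not carry over. Pictures are saved under pics/ and viewed, and the job is handed in when it is done.

Besides the shell and the picture viewer there is one more tool, called after "Call:" as name(argument=value, ...) on one line, values as JSON. drive_tool: Moves the arm, as the interface text tells. Its arguments: {"type":"object","properties":{"increments":{"type":"string"},"squeeze":{"type":"number"}},"required":["increments"]}

```bash
mkdir -p pics; ls
cat > h.py <<'E'
import numpy as np,cv2
from bench import ctrl,get_image,workorder
E
python3 - <<'E'
from h import *
s=ctrl.get_state()
for k,v in s.items(): print(k,np.round(v,4))
print(ctrl.tcp_to_grasp)
import pickle
d={}
for n in ("scene","top","wrist"):
    g=get_image(n); d[n]=g
    cv2.imwrite(f"pics/{n}0.png",g["img"][:,:,::-1]); print(n,g["k1"],np.round(g["mtx"],1).tolist(),np.round(g["camera_from_world"],3).tolist())
pickle.dump(d,open("d0.pkl","wb"))
E
```

```text
pics
time 0.0
joint_positions [ 1.3011  0.3218 -0.0701  1.4517  0.0226  1.3708 -0.0569]
qd [ 0.0002 -0.0008  0.0016  0.0002 -0.0011 -0.0006  0.0014]
joint_torque [ 1.00000e-04 -4.91294e+01 -4.03700e-01 -3.12528e+01 -6.38000e-02
  4.38000e-02  2.00000e-04]
position [ 0.1818 -0.6235  0.2215]
tool_rot [-1.3291  0.9988 -0.9962]
ft_force [-0.1839  0.4532 -0.1978]
torque [0.0698 0.0231 0.0202]
grip_width 1.0001
-0.0187
scene -0.10344883513877302 [[604.4, 0.0, 317.5], [0.0, 604.4, 237.2], [0.0, 0.0, 1.0]] [[0.821, 0.57, -0.022, -0.45], [-0.349, 0.532, 0.771, 0.125], [0.451, -0.626, 0.637, -1.454], [0.0, 0.0, 0.0, 1.0]]
top -0.10819546429758467 [[483.8, 0.0, 320.4], [0.0, 483.8, 234.9], [0.0, 0.0, 1.0]] [[-0.002, -1.0, -0.021, 0.002], [0.988, -0.005, 0.152, -0.567], [-0.152, -0.02, 0.988, -1.2], [0.0, 0.0, 0.0, 1.0]]
wrist -0.029562811271008956 [[363.8, 0.0, 320.4], [0.0, 363.8, 241.6], [0.0, 0.0, 1.0]] [[0.279, -0.96, -0.002, -0.649], [0.932, 0.271, -0.24, 0.028], [0.231, 0.066, 0.971, -0.39], [0.0, 0.0, 0.0, 1.0]]
```

View pics/scene0.png

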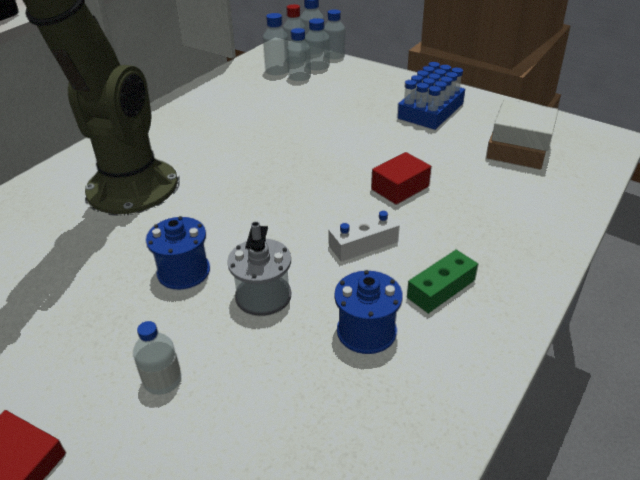

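View pics/top0.png

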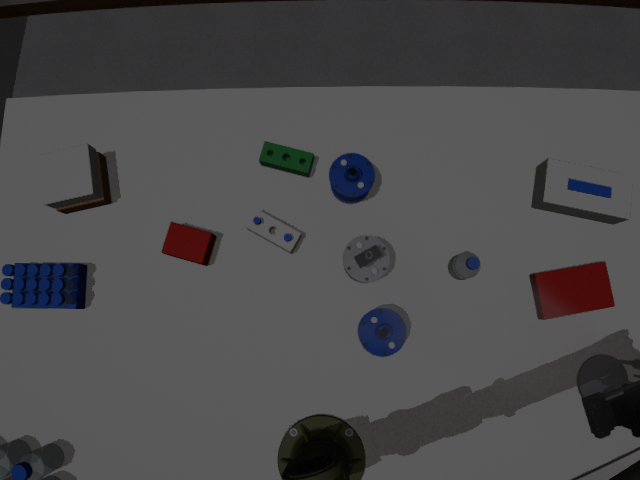

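View pics/wrist0.png

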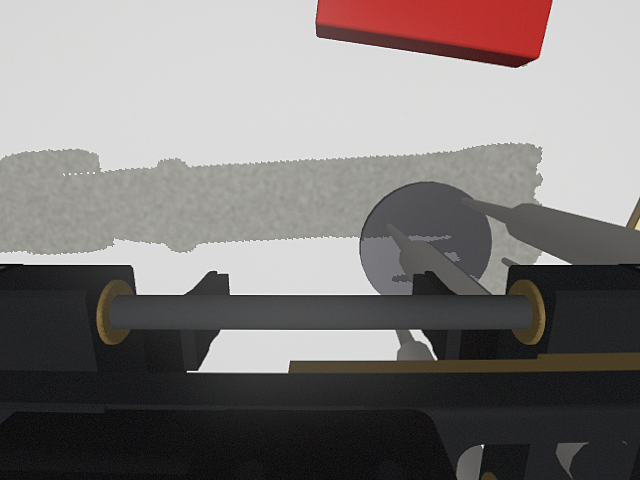

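Scene pictures: the grey vessel with the black plate and tube is at scene (260,240) / top (368,258). The blue look-alikes are at top (352,177) and (382,332). The white rack is at top (275,231), with its green look-alike at (287,157). I choose the grey vessel and the white rack, and check both in close crops.

```bash
cat >> h.py <<'E'
def ray(g,u,v):
    K=g["mtx"];x=(u-K[0,2])/K[0,0];y=(v-K[1,2])/K[1,1]
    p=cv2.undistortPoints(np.array([[[u,v]]],float),K,np.array([g["k1"],0,0,0.]))[0,0]
    T=g["camera_from_world"];R=T[:3,:3]
    return -R.T@T[:3,3], R.T@np.array([p[0],-p[1],-1.])
def onz(g,u,v,z):
    o,d=ray(g,u,v); return o+d*(z-o[2])/d[2]
def proj(g,P):
    P=np.atleast_2d(P).astype(float);T=g["camera_from_world"]
    c=P@T[:3,:3].T+T[:3,3]; x=c[:,0]/-c[:,2];y=-c[:,1]/-c[:,2]; f=1+g["k1"]*(x*x+y*y)
    K=g["mtx"];return np.c_[K[0,0]*x*f+K[0,2],K[1,1]*y*f+K[1,2]]
E
python3 - <<'E'
from h import *
import pickle
d=pickle.load(open("d0.pkl","rb"))
a=d["scene"]["img"][190:320,215:415]; b=d["top"]["img"][195:295,235:405]
a=cv2.resize(a,(800,520),interpolation=2); b=np.clip(cv2.resize(b,None,fx=4.7,fy=4.7,interpolation=2).astype(float)*2,0,255).astype(np.uint8)
cv2.imwrite("pics/ca.png",a[:,:,::-1]);cv2.imwrite("pics/cb.png",b[:,:,::-1])
t=d["top"]
print("vessel",onz(t,368,258,.095),"rack",onz(t,273,230,.045))
E
```

```text
vessel [ 0.5014619 -0.1171089  0.095    ] rack [0.58029369 0.12220015 0.045     ]
```

View pics/ca.png

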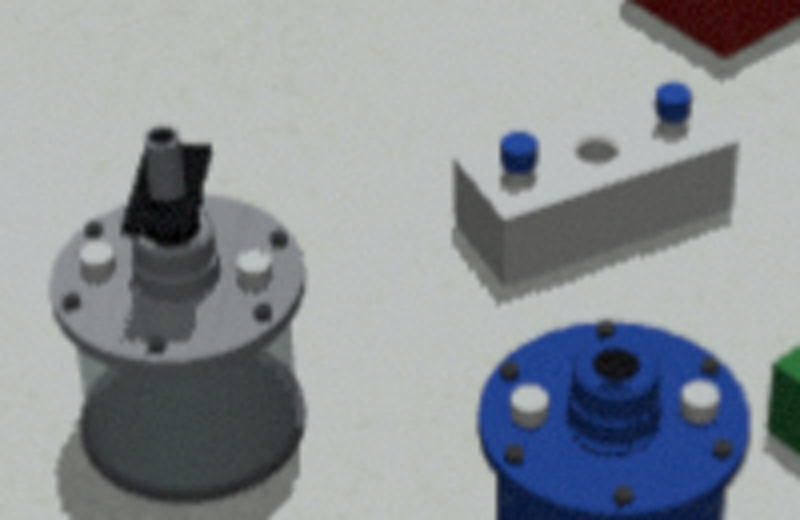

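View pics/cb.png

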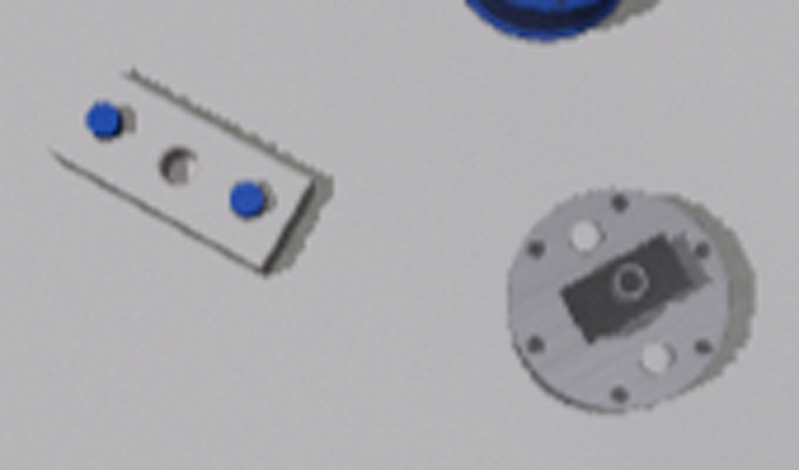

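Run:
```python
from h import *
import pickle
from scipy.spatial.transform import Rotation as Ro
d=pickle.load(open("d0.pkl","rb"));t=d["top"];s=d["scene"]
def cb(x,y): return ((x+.5)/4.7-.5+235,(y+.5)/4.7-.5+195)
def ca(x,y): return ((x+.5)/4-.5+215,(y+.5)/4-.5+190)
def tri(u1,u2):
    o1,a=ray(t,*u1);o2,b=ray(s,*u2)
    k=np.linalg.lstsq(np.c_[a,-b],o2-o1,rcond=None)[0]
    p,q=o1+k[0]*a,o2+k[1]*b
    return np.round((p+q)/2,4),np.round((p-q)*1000,1)
print("tube top",tri(cb(630,281),ca(162,136)), onz(t,*cb(630,281),.174), onz(s,*ca(162,136),.174))
print("caps head: ",[tri(cb(x,y),ca(*q)) for x,y,q in [(586,236,(254,262)),(657,357,(97,258))]])
print("hole",onz(t,*cb(178,165),.045),onz(s,*ca(597,149),.045))
# blue centroids
import numpy as np
for n,g in (("top",t),("scene",s)):
    im=g["img"].astype(int); m=((im[:,:,2]>im[:,:,0]+40)&(im[:,:,2]>im[:,:,1]+30)).astype(np.uint8)
    c=cv2.connectedComponentsWithStats(m)
    for i in range(1,c[0]):
        if 15<c[2][i,4]<400: print(n,c[2][i],np.round(c[3][i],1),np.round(onz(g,*c[3][i],.062),4))
P=[onz(t,*cb(*q),.14)[:2] for q in [(563,293),(670,234),(705,283),(590,342)]]
print(np.round(P,4),np.mean(P,0)); 
v=(P[1]-P[0]+P[2]-P[3])/2; print("plate long dir",v,np.degrees(np.arctan2(v[1],v[0])))
st=ctrl.get_state(); print(Ro.from_rotvec(st["tool_rot"]).as_matrix().round(3))
```

```text
tube top (array([ 0.5007, -0.1133,  0.1737]), array([1.6, 1.6, 0.1])) [ 0.50144247 -0.11251788  0.174     ] [ 0.50017131 -0.1144515   0.174     ]
caps head:  [(array([ 0.5322, -0.0964,  0.1039]), array([1.3, 1.3, 0.1])), (array([ 0.4695, -0.1321,  0.1021]), array([ 1.2,  1.2, -0. ]))]
hole [0.58105215 0.12355964 0.045     ] [0.58084188 0.12085899 0.045     ]
top [349 174   8   5  21] [351.9 176.5] [ 0.7162 -0.0819  0.062 ]
top [254 217   6   7  37] [256.5 220.1] [0.6034 0.163  0.062 ]
top [284 234   7   7  36] [287.  236.9] [0.5595 0.0844 0.062 ]
top [467 257  12  12 110] [472.9 262.6] [ 0.4915 -0.3846  0.062 ]
top [ 39 263  12  13 114] [ 44.7 269.4] [0.4762 0.7263 0.062 ]
top [  2 264  11  12  95] [  7.  269.7] [0.4748 0.8378 0.062 ]
top [ 66 264   9   3  17] [ 70.  264.6] [0.4891 0.655  0.062 ]
top [ 64 275  14   6  29] [ 70.9 277.2] [0.4562 0.6501 0.062 ]
top [  1 278  11  12  99] [  5.8 283.7] [0.4374 0.8382 0.062 ]
top [ 63 289  14   5  30] [ 69.8 291.1] [0.4202 0.6509 0.062 ]
top [  0 292  11  12  96] [  4.9 297.6] [0.4004 0.838  0.062 ]
top [ 11 465  16  15 191] [ 18.4 472.4] [-0.0508  0.7795  0.062 ]
scene [305   0  13   9  96] [310.8   3.4] [-0.2894  1.1636  0.062 ]
scene [328   9  13  12 119] [333.6  14. ] [-0.1484  1.1087  0.062 ]
scene [266  13  16  14 178] [273.8  19.1] [-0.3038  0.9526  0.062 ]
scene [309  18  15  12 154] [316.1  23.4] [-0.1468  0.9946  0.062 ]
scene [291  28  14  12 143] [297.5  33.3] [-0.1464  0.8831  0.062 ]
scene [379 211   9   9  65] [382.9 214.7] [0.6033 0.1582 0.062 ]
scene [340 223   9  10  70] [344.2 227.2] [0.5591 0.0798 0.062 ]
scene [137 321  20  20 303] [146.7 330.2] [ 0.4317 -0.3362  0.062 ]
[[ 0.4994 -0.0817]
 [ 0.5289 -0.1357]
 [ 0.504  -0.1528]
 [ 0.4748 -0.0948]] [ 0.50177494 -0.11623348]
plate long dir [ 0.02935339 -0.05600814] -62.341346869596585
[[ 0.28  -0.001  0.96 ]
 [-0.96   0.001  0.28 ]
 [-0.002 -1.    -0.   ]]
```

Call:
drive_tool(increments="0 -5 0 -6.5 0; 0 -5 0 -6.5 0; -24 0 44 0 0; -24 0 44 0 0; -24 0 44 0 0; -24 0 44 0 0; -24 0 44 0 0; -24 0 44 0 0; -24 0 44 0 0; -24 0 44 0 0; -24 0 44 0 0; -24 0 44 0 0; -24 0 44 0 0; -24 0 44 0 0; 0 0 0 0 0; 0 0 0 0 0")

```text
time: 2.15
position: [0.5014, -0.1153, 0.2322]
tool_rot: [-1.409, 0.826, -0.825]
ft_force: [-0.4, -0.2, -0.8]
grip_width: 1.002
```

```bash
cat >> h.py <<'E'
def rel(target=None):
    from scipy.spatial.transform import Rotation as Ro
    s=ctrl.get_state();R=Ro.from_rotvec(s["tool_rot"]).as_matrix()
    print("t",s["time"],"p",np.round(s["position"],4),"x",R[:,0].round(3),"y",R[:,1].round(4),"f",np.round(s["ft_force"],2),"w",s["grip_width"])
    if target is not None: print("rel mm tool",(R.T@(np.array(target)-s["position"])*1000).round(1))
    return s,R
def snap(name,fn,gain=1,box=None,f=1):
    g=get_image(name);im=g["img"]
    if box: im=im[box[1]:box[3],box[0]:box[2]]
    im=np.clip(cv2.resize(im,None,fx=f,fy=f,interpolation=2).astype(float)*gain,0,255).astype(np.uint8)
    cv2.imwrite("pics/"+fn,im[:,:,::-1]);return g
E
python3 - <<'E'
from h import *
rel((.5007,-.1138,.2))
import pickle
pickle.dump((snap("wrist","w1.png"),snap("scene","s1.png",1,(180,120,380,270),4)),open("d1.pkl","wb"))
E
```

```text
t 2.15 p [ 0.5014 -0.1153  0.2322] x [ 0.489 -0.872  0.   ] y [-9.e-04 -6.e-04 -1.e+00] f [-0.43 -0.2  -0.78] w 1.0017394306671956
rel mm tool [-1.6 32.2  0.2]
```

View pics/w1.png

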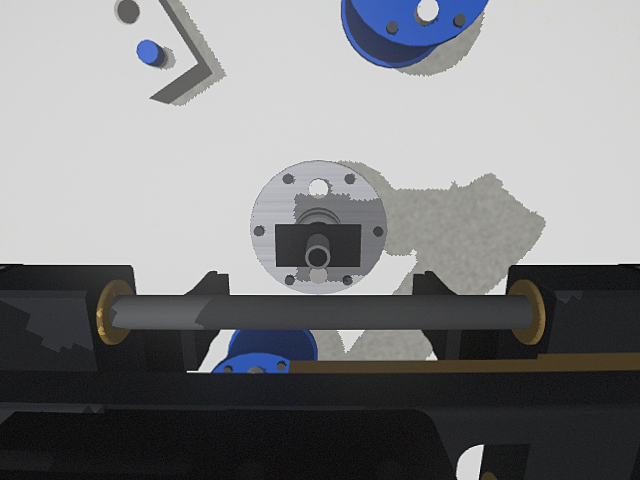

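View pics/s1.png

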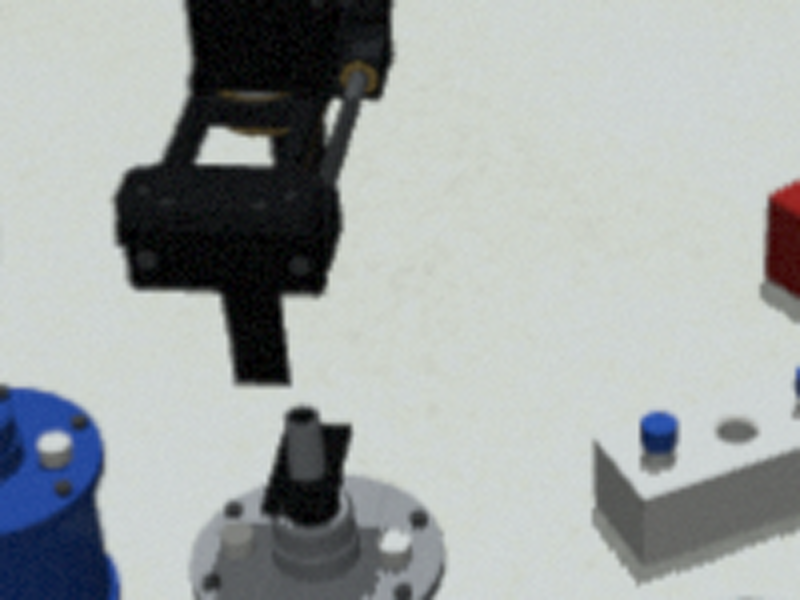

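Run:
```python
from h import *
import pickle
w,_=pickle.load(open("d1.pkl","rb"))
im=cv2.resize(w["img"][160:300,240:400],None,fx=5,fy=5,interpolation=2);cv2.imwrite("pics/w1c.png",im[:,:,::-1])
cv2.imwrite("pics/w1h.png",cv2.resize(w["img"][0:110,80:240],None,fx=5,fy=5,interpolation=2)[:,:,::-1])
print("tube top",onz(w,317.5,256,.174),"hole",onz(w,127,11,.045))
print("tool axis proj at z.174:",proj(w,[[.5014,-.1153,.174],[.5007,-.1138,.174]]))
```

```text
tube top [ 0.50166335 -0.11255765  0.174     ] hole [0.58133356 0.12278172 0.045     ]
tool axis proj at z.174: [[321.0887758  258.38146887]
 [318.47714024 258.1991274 ]]
```

View pics/w1c.png

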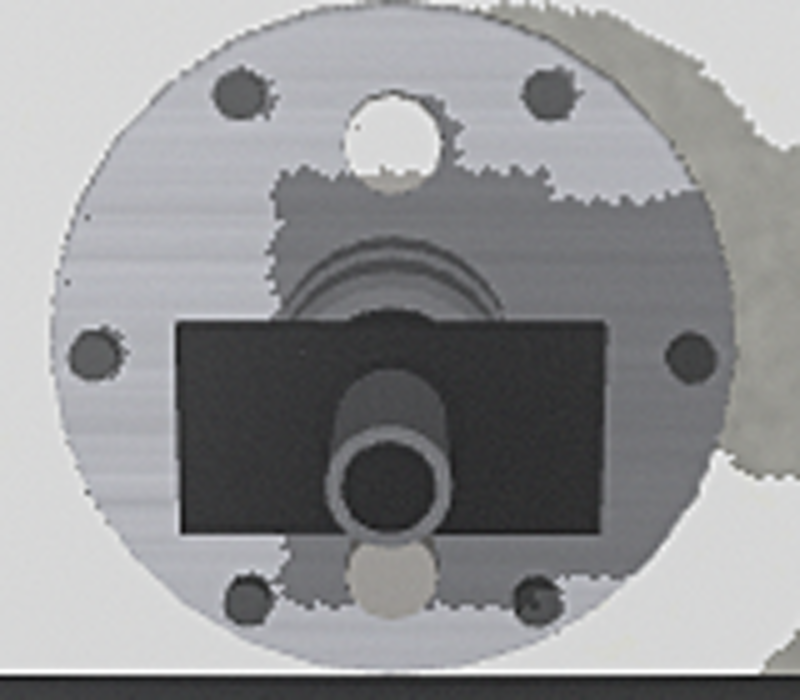

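View pics/w1h.png

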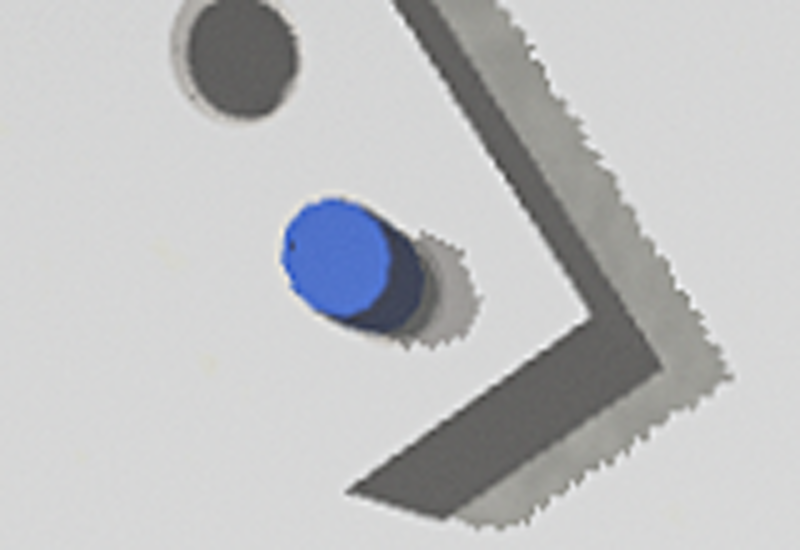

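Call:
drive_tool(increments="-2 0 0.8 0 165; 0 8 0 0 165; 0 8 0 0 165; 0 8 0 0 165; 0 8 0 0 165; 0 0 0 0 165; 0 0 0 0 165; 0 0 0 0 165", squeeze=15)

```text
time: 3.25
position: [0.5018, -0.1126, 0.2009]
tool_rot: [-1.408, 0.825, -0.826]
ft_force: [0.1, -0.1, 0.5]
grip_width: 0.359
```

Run:
```python
from h import *
rel()
import pickle
w=snap("wrist","w2.png");s=snap("scene","s2.png",1.3,(180,120,380,270),4)
```

```text
t 3.25 p [ 0.5018 -0.1126  0.2009] x [ 0.489 -0.872  0.001] y [ 7.e-04 -3.e-04 -1.e+00] f [ 0.07 -0.1   0.54] w 0.358978610709816
```

View pics/w2.png

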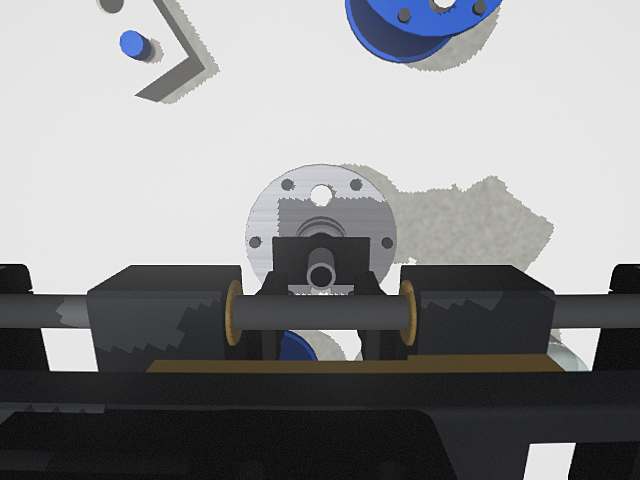

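View pics/s2.png

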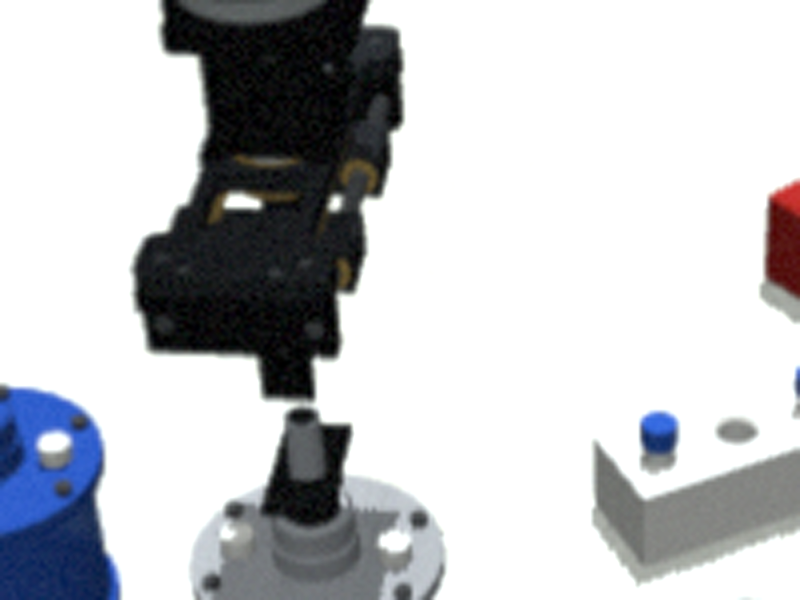

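Call:
drive_tool(increments="0 8 0 0 178; 0 8 0 0 178; 0 8 0 0 178; 0 8 0 0 178; 0 8 0 0 178; 0 6 0 0 178; 0 2 0 0 178; 0 0 0 0 178; 0 0 0 0 178")

```text
time: 4.47
position: [0.5018, -0.1126, 0.1528]
tool_rot: [-1.408, 0.825, -0.826]
ft_force: [0.0, 0.5, 0.1]
grip_width: 0.301
```

Run:
```python
from h import *
rel()
w=snap("wrist","w3.png",1.5,(220,200,420,350),4)
```

```text
t 4.475 p [ 0.5018 -0.1126  0.1528] x [ 0.489 -0.872  0.   ] y [ 5.e-04 -3.e-04 -1.e+00] f [0.04 0.45 0.15] w 0.30142209051981483
```

View pics/w3.png

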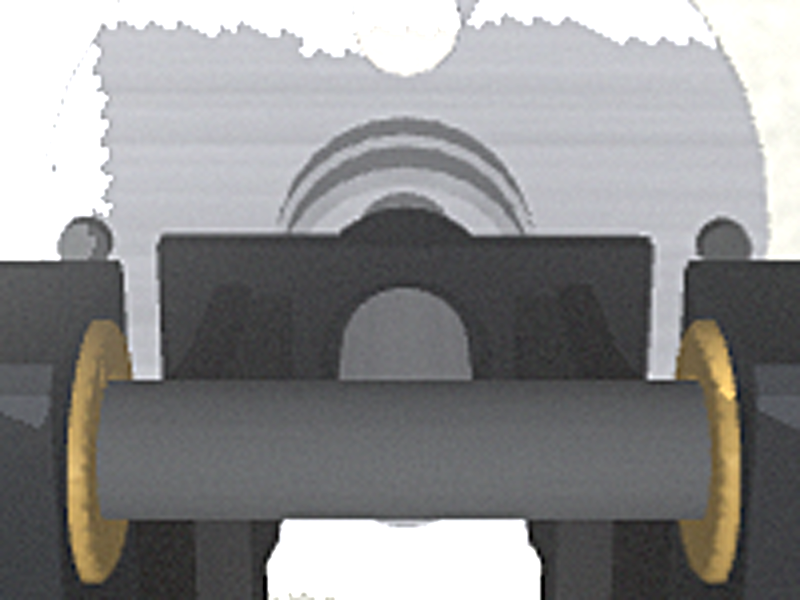

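The tube (405,330 in the crop) sits midway between the two pads (inner edges at 293 and 515). The fingers are over the wings, so I feel downward slowly.

Call:
drive_tool(increments="0 0.6 0 0 178; 0 0.6 0 0 178; 0 0.6 0 0 178; 0 0.6 0 0 178; 0 0.6 0 0 178; 0 0.6 0 0 178; 0 0.6 0 0 178; 0 0.6 0 0 178")

```text
time: 5.52
position: [0.5016, -0.1125, 0.1477]
tool_rot: [-1.409, 0.825, -0.825]
ft_force: [-0.1, -0.1, 0.1]
grip_width: 0.305
```

Call:
drive_tool(increments="0 0.6 0 0 178; 0 0.6 0 0 178; 0 0.6 0 0 178; 0 0.6 0 0 178")

```text
time: 6.02
position: [0.5016, -0.1125, 0.1466]
tool_rot: [-1.409, 0.825, -0.826]
ft_force: [-3.5, 0.2, 9.6]
grip_width: 0.302
```

Call:
drive_tool(increments="0 0.4 0 0 178; 0 0.4 0 0 178; 0 0.4 0 0 178; 0 0.4 0 0 178")

```text
time: 6.52
position: [0.5016, -0.1126, 0.1452]
tool_rot: [-1.409, 0.825, -0.826]
ft_force: [-4.7, 0.9, 10.3]
grip_width: 0.3
```

Call:
drive_tool(increments="0 0.4 0 0 178; 0 0.4 0 0 178; 0 0.4 0 0 178; 0 0.4 0 0 178")

```text
time: 7.02
position: [0.5016, -0.1125, 0.1438]
tool_rot: [-1.409, 0.825, -0.826]
ft_force: [-4.9, 0.8, 11.2]
grip_width: 0.301
```

Call:
drive_tool(increments="0 0.4 0 0 178; 0 0.4 0 0 178; 0 0.3 0 0 178; 0 0 0 0 178")

```text
time: 7.52
position: [0.5016, -0.1126, 0.1428]
tool_rot: [-1.409, 0.825, -0.826]
ft_force: [-4.3, 0.8, 11.3]
grip_width: 0.303
```

Call:
drive_tool(increments="0 0.3 0 0 178; 0 0.3 0 0 178; 0 0 0 0 178")

```text
time: 7.9
position: [0.5016, -0.1126, 0.1422]
tool_rot: [-1.409, 0.825, -0.826]
ft_force: [-5.8, 0.6, 12.5]
grip_width: 0.302
```

Call:
drive_tool(increments="0 0.3 0 0 178; 0 0 0 0 178")

```text
time: 8.15
position: [0.5016, -0.1126, 0.1422]
tool_rot: [-1.409, 0.825, -0.826]
ft_force: [-5.9, 1.6, 13.5]
grip_width: 0.306
```

Call:
drive_tool(increments="0 0.3 0 0 178; 0 0 0 0 178")

```text
time: 8.4
position: [0.5016, -0.1126, 0.1422]
tool_rot: [-1.41, 0.825, -0.826]
ft_force: [-6.5, 0.3, 15.5]
grip_width: 0.301
```

The force now rises with no travel, so the stop is at z=0.1422 with about 15 N. I close gently, watching the force.

Call:
drive_tool(increments="0 0 0 0 188; 0 0 0 0 194; 0 0 0 0 198", squeeze=15)

```text
time: 8.78
position: [0.5027, -0.1125, 0.1422]
tool_rot: [-1.408, 0.823, -0.827]
ft_force: [-2.7, 0.6, 12.5]
grip_width: 0.235
```

Call:
drive_tool(increments="0 0.4 0 0 202; 0 0 0 0 206; 0 0 0 0 212; 0 0 0 0 225; 0 0 0 0 235")

```text
time: 9.4
position: [0.5032, -0.1123, 0.1422]
tool_rot: [-1.408, 0.822, -0.828]
ft_force: [-3.3, 2.0, 14.3]
grip_width: 0.178
```

Call:
drive_tool(increments="0 0 0 0 255; 0 0 0 0 255", squeeze=22)

```text
time: 9.65
position: [0.5032, -0.1122, 0.1422]
tool_rot: [-1.408, 0.822, -0.828]
ft_force: [-2.4, 2.1, 13.6]
grip_width: 0.177
```

Call:
drive_tool(increments="0 -8 0 0 255; 0 -12 0 0 255; 0 -12 0 0 255; 0 -12 0 0 255; 0 -12 0 0 255; 0 -12 0 0 255; 0 -12 0 0 255; 0 -12 0 0 255; 0 -8 0 0 255; 0 0 0 0 255; 0 0 0 0 255")

```text
time: 11.02
position: [0.5013, -0.1125, 0.239]
tool_rot: [-1.409, 0.826, -0.825]
ft_force: [0.4, -0.3, -0.5]
grip_width: 0.175
```

Run:
```python
from h import *
import pickle
rel()
w=snap("wrist","w4.png");s=snap("scene","s4.png",1,(180,90,400,255),3.6)
t=get_image("top"); pickle.dump((w,s,t),open("d4.pkl","wb"))
```

```text
t 11.025 p [ 0.5013 -0.1125  0.239 ] x [ 0.489 -0.872 -0.001] y [-8.e-04  1.e-04 -1.e+00] f [ 0.39 -0.34 -0.54] w 0.17453742932175575
```

View pics/s4.png

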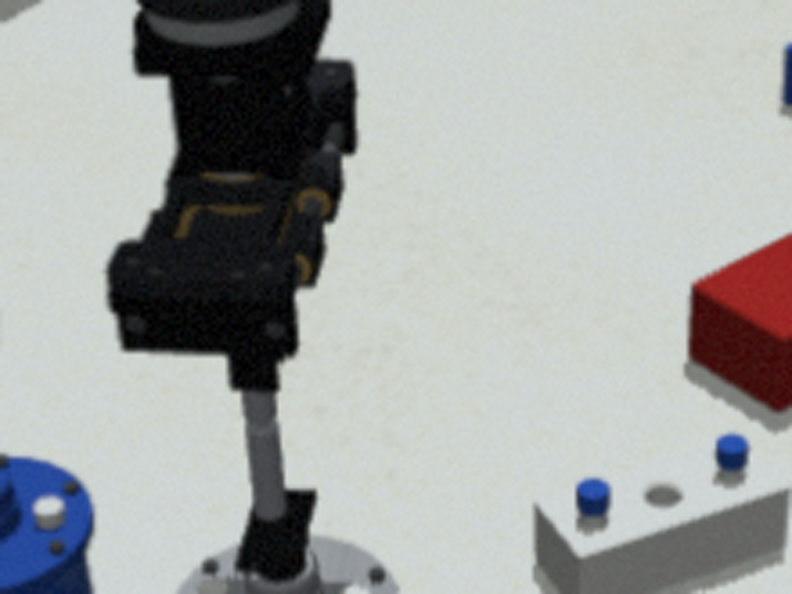

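View pics/w4.png

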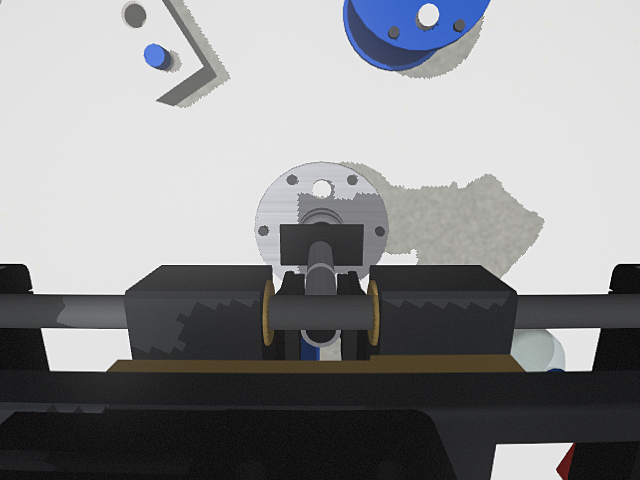

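The tube is out; its foot is at about (270,518) in the scene crop, hanging just over the plate. Next: foot position, tube tilt and hole.

Run:
```python
from h import *
import pickle
w,s,t=pickle.load(open("d4.pkl","rb"))
p=np.array([.5013,-.1125])
f=lambda q:np.round((q-np.array([180,90])+.5)*3.6-.5,1)
for z in (.1568,.16,.2143,.239,.27): print(z,f(proj(s,[*p,z])),proj(w,[*p,z]).round(1))
cv2.imwrite("pics/w4c.png",cv2.resize(w["img"][190:360,220:420],None,fx=4,fy=3.5,interpolation=2)[:,:,::-1])
cv2.imwrite("pics/s4c.png",np.clip(cv2.resize(s["img"][175:250,220:320],None,fx=8,fy=8,interpolation=2)*1.3,0,255)[:,:,::-1])
# hole in wrist
im=w["img"];g=cv2.cvtColor(im,cv2.COLOR_RGB2GRAY)[0:40,110:160];m=(g<130).astype(np.uint8);c=cv2.connectedComponentsWithStats(m)
for i in range(1,c[0]):print(c[2][i],c[3][i]+[110,0])
print(onz(w,133.5,14.5,.045))
```

```text
0.1568 [[279.2 508.8]] [[321.  248.5]]
0.16 [[278.6 503.7]] [[321.1 249.7]]
0.2143 [[268.8 413.7]] [[321.2 276. ]]
0.239 [[264.2 370.7]] [[321.3 293.2]]
0.27 [[258.2 315. ]] [[321.5 322.9]]
[ 15   4  21  24 389] [134.66066838  15.12339332]
[0.58181294 0.1234974  0.045     ][ WARN:0@0.870] global loadsave.cpp:1063 imwrite_ Unsupported depth image for selected encoder is fallbacked to CV_8U.
```

View pics/s4c.png

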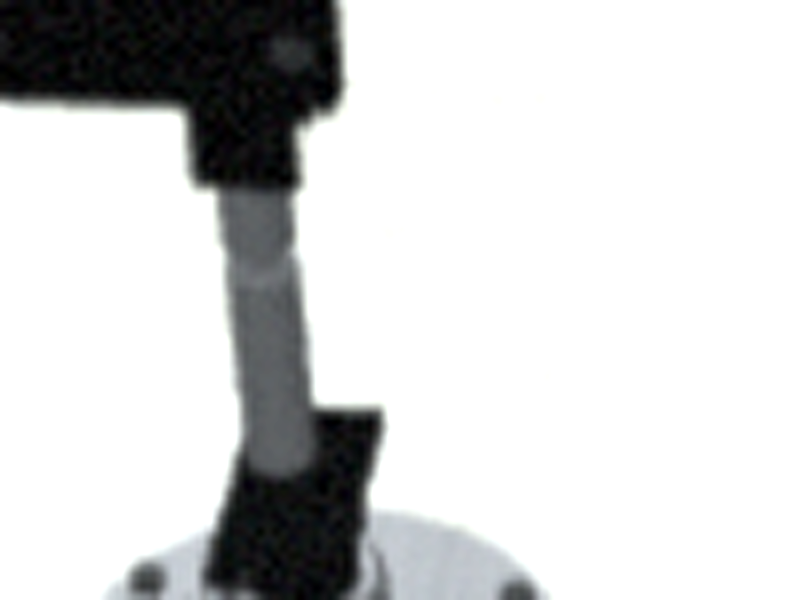

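View pics/w4c.png

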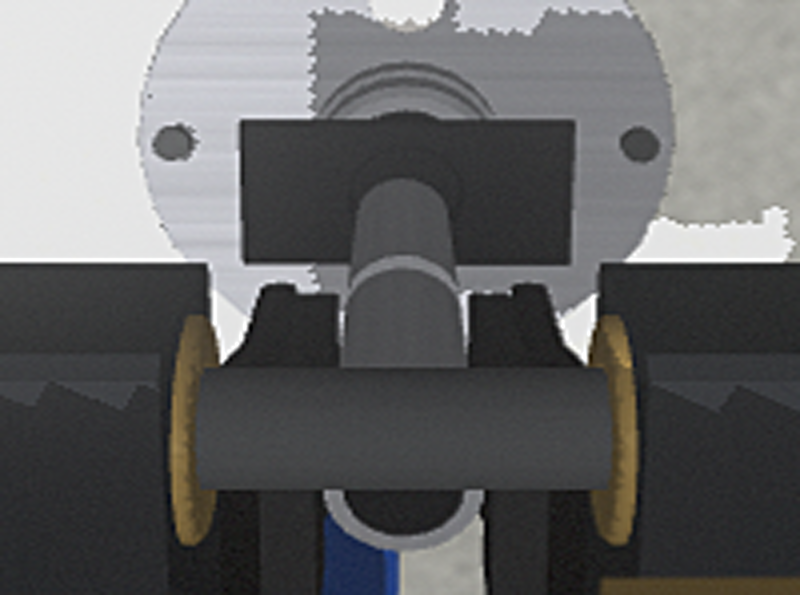

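Run:
```python
from h import *
import pickle
w,s,t=pickle.load(open("d4.pkl","rb"))
p=np.array([.5013,-.1125]);zt=np.array([.872,.489]);xt=np.array([.489,-.872])
for o in (0,-1,-2,-3,-4):
    q=p+zt*o/1000
    print(o,"wrist +z rim",proj(w,[*(q+zt*.008),.1568]).round(1),"scene foot",proj(s,[*q,.1568]).round(1), "top-rim -z wrist",proj(w,[*(q-zt*.008),.2708]).round(1))
# groove: upper edge z=58mm above foot
print("groove lower +z edge",proj(w,[*(p+zt*.008),.1568+.0515]),"obs row",190+258/3.5)
print("rel bias: tube initial in wrist vs scene")
for nm,z in(("hole",.045),):
    print("hole w",onz(w,134.7,15.1,z))
g=cv2.cvtColor(s["img"],cv2.COLOR_RGB2GRAY)[222:236,355:375]
print(g.min(),g.max())
m=(g<0.5*(int(g.min())+int(g.max()))).astype(np.uint8);c=cv2.connectedComponentsWithStats(m)
for i in range(1,c[0]):print(c[2][i],c[3][i]+[355,222])
```

```text
0 wrist +z rim [[321.  237.3]] scene foot [[257.2 231. ]] top-rim -z wrist [[321.5 342.1]]
-1 wrist +z rim [[321.  238.7]] scene foot [[256.6 231. ]] top-rim -z wrist [[321.5 344.4]]
-2 wrist +z rim [[321.  240.1]] scene foot [[256.1 230.9]] top-rim -z wrist [[321.5 346.6]]
-3 wrist +z rim [[321.  241.6]] scene foot [[255.5 230.9]] top-rim -z wrist [[321.5 348.9]]
-4 wrist +z rim [[321. 243.]] scene foot [[254.9 230.9]] top-rim -z wrist [[321.5 351.1]]
groove lower +z edge [[321.17908686 258.68740185]] obs row 263.7142857142857
rel bias: tube initial in wrist vs scene
hole w [0.58187438 0.12234785 0.045     ]
100 215
[ 4  3 10  6 47] [363.55319149 227.44680851]
[14 12  6  2  9] [372.         234.66666667]
```

Call:
drive_tool(increments="0 -10 0 0 255; 0 -5 0 0 255; -10 0 12 0 255; -20 0 23 0 255; -21 0 23 0 255; -21 0 24 0 255; -21 0 24 0 255; -21 0 24 0 255; -21 0 24 0 255; -20 0 22 0 255; -11 0 12 0 255; 0 0 0 0 255; 0 15 0 0 255; 0 20 0 0 255; 0 20 0 0 255; 0 20 0 0 255; 0 15 0 0 255; 0 0 0 0 255; 0 0 0 0 255")

```text
time: 13.55
position: [0.5849, 0.1244, 0.165]
tool_rot: [-1.408, 0.825, -0.826]
ft_force: [0.5, 0.4, -0.1]
grip_width: 0.176
```

Run:
```python
from h import *
import pickle
rel((.5838,.124,.15))
w=snap("wrist","w5.png",1.2,(220,190,420,360),4);s=snap("scene","s5.png",1,(310,160,410,235),8)
t=get_image("top"); pickle.dump((w,s,t),open("d5.pkl","wb"))
```

```text
t 13.55 p [0.5849 0.1244 0.165 ] x [ 0.489 -0.872  0.   ] y [ 1.e-03  3.e-04 -1.e+00] f [ 0.55  0.43 -0.14] w 0.1756663915178342
rel mm tool [-0.1 15.  -1.2]
```

View pics/s5.png

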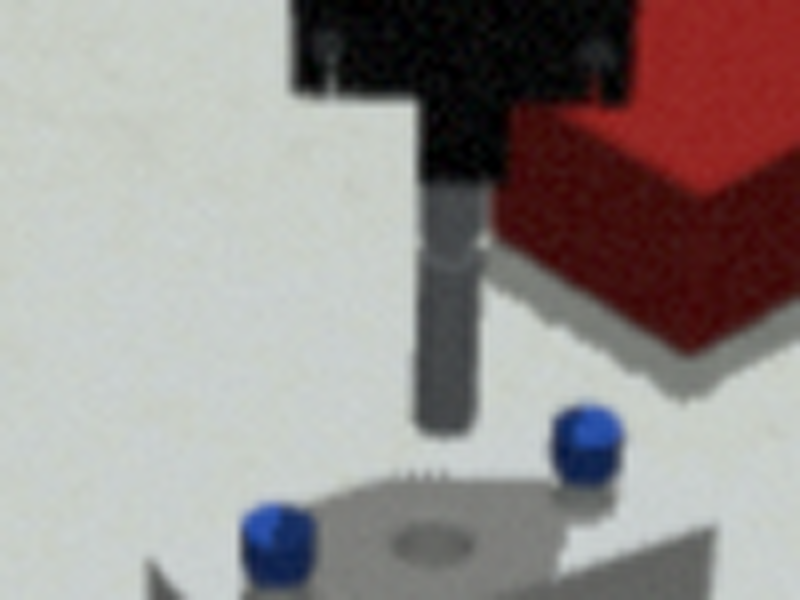

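View pics/w5.png

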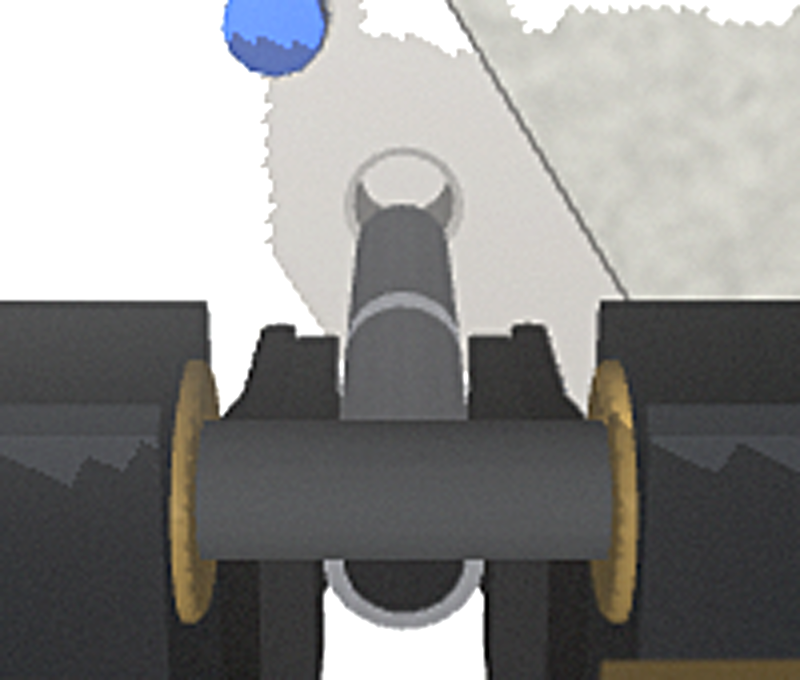

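Run:
```python
from h import *
import pickle
w,s,t=pickle.load(open("d5.pkl","rb"))
p=np.array([.5849,.1244]);zt=np.array([.872,.489]);xt=np.array([.489,-.872])
c=lambda x,y:((x+.5)/4-.5+220,(y+.5)/4-.5+190)
for n,q,z in (("hole far rim",c(404,148),.045),("hole L",c(346,203),.045),("hole R",c(464,203),.045),("foot +z rim",c(402,204),.165-.0822),("top -z rim",c(404,628),.165+.0318)):
    P=onz(w,*q,z)[:2]; print(n,"x %.1f z %.1f mm rel TCP"%tuple(1000*np.array([(P-p)@xt,(P-p)@zt])))
e=lambda x,y:((x+.5)/8-.5+310,(y+.5)/8-.5+160)
for n,q,z in (("hole",e(432,545),.045),("foot",e(445,433-22),.0828)):
    P=onz(s,*q,z)[:2]; print("scene",n,"x %.1f z %.1f"%tuple(1000*np.array([(P-p)@xt,(P-p)@zt])))
```

```text
hole far rim x -0.2 z 8.1 mm rel TCP
hole L x -11.8 z -3.1 mm rel TCP
hole R x 11.7 z -3.1 mm rel TCP
foot +z rim x -0.6 z 5.9 mm rel TCP
top -z rim x -0.4 z -10.0 mm rel TCP
scene hole x 3.8 z -5.8
scene foot x -3.2 z -3.8
```

Call:
drive_tool(increments="0.4 10 -1.7 0 255; 0 12 0 0 255; 0 10 0 0 255; 0 0 0 0 255; 0 0 0 0 255")

```text
time: 14.32
position: [0.5833, 0.1231, 0.1325]
tool_rot: [-1.408, 0.825, -0.825]
ft_force: [0.6, 0.4, -1.4]
grip_width: 0.178
```

Run:
```python
from h import *
import pickle
rel()
w=snap("wrist","w6.png",1.2,(220,190,420,360),4);s=snap("scene","s6.png",1,(310,160,410,235),8)
pickle.dump((w,s),open("d6.pkl","wb"))
```

```text
t 14.325 p [0.5833 0.1231 0.1325] x [ 0.489 -0.872 -0.   ] y [ 1.e-04  1.e-04 -1.e+00] f [ 0.63  0.38 -1.36] w 0.17750307001035406
```

View pics/s6.png

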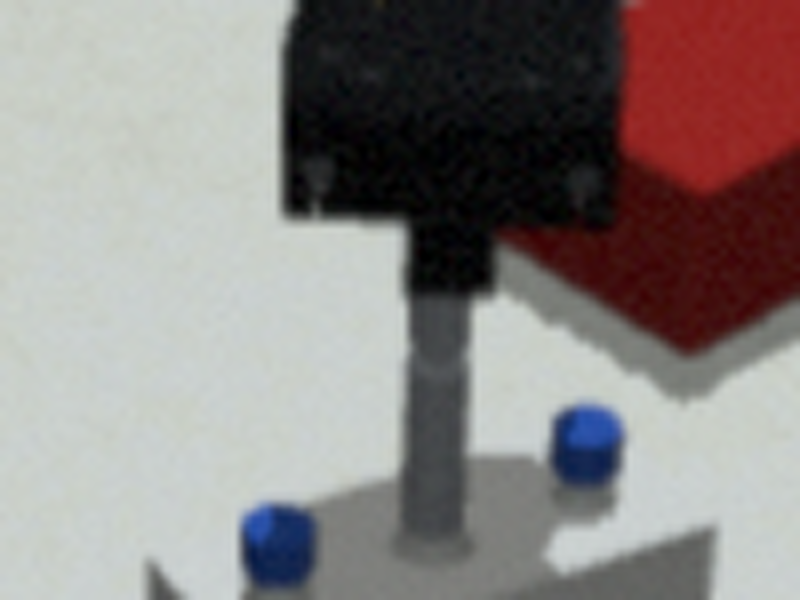

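View pics/w6.png

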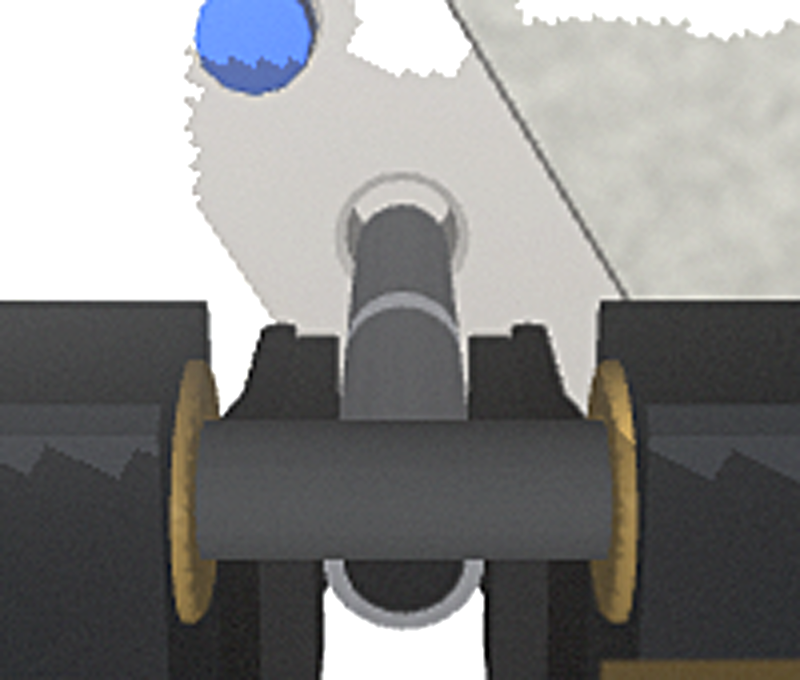

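Run:
```python
from h import *
p=np.array([.5833,.1231]);zt=np.array([.872,.489]);xt=np.array([.489,-.872])
import pickle
w,s=pickle.load(open("d6.pkl","rb"))
c=lambda x,y:((x+.5)/4-.5+220,(y+.5)/4-.5+190)
for n,q,z in (("hole far rim",c(402,172),.045),("hole L",c(336,235),.045),("hole R",c(468,235),.045),("foot +z rim",c(403,204),.1325-.0822),("foot L",c(354,245),.0503),("foot R",c(454,245),.0503)):
    P=onz(w,*q,z)[:2]; print(n,"x %.1f z %.1f mm rel TCP"%tuple(1000*np.array([(P-p)@xt,(P-p)@zt])))
```

```text
hole far rim x -0.6 z 10.3 mm rel TCP
hole L x -12.4 z -1.2 mm rel TCP
hole R x 11.1 z -1.2 mm rel TCP
foot +z rim x -0.5 z 5.8 mm rel TCP
foot L x -9.0 z -1.6 mm rel TCP
foot R x 8.4 z -1.6 mm rel TCP
```

Call:
drive_tool(increments="-0.2 1 0.6 0 255; 0 2 0 0 255; 0 2 0 0 255; 0 2 0 0 255; 0 2 0 0 255; 0 2 0 0 255; 0 0 0 0 255")

```text
time: 15.3
position: [0.5834, 0.1234, 0.1212]
tool_rot: [-1.409, 0.826, -0.825]
ft_force: [-0.2, 0.0, -0.9]
grip_width: 0.171
```

Foot about 6 mm inside the hole with no contact force; continue down.

Call:
drive_tool(increments="0 3 0 0 255; 0 3 0 0 255; 0 3 0 0 255; 0 3 0 0 255; 0 3 0 0 255; 0 3 0 0 255; 0 0 0 0 255")

```text
time: 16.18
position: [0.5834, 0.1234, 0.1031]
tool_rot: [-1.409, 0.826, -0.825]
ft_force: [-0.5, 1.0, -1.5]
grip_width: 0.177
```

Call:
drive_tool(increments="0 2 0 0 255; 0 2 0 0 255; 0 2 0 0 255; 0 1.5 0 0 255; 0 1 0 0 255; 0 0 0 0 255")

```text
time: 16.92
position: [0.5835, 0.1234, 0.0948]
tool_rot: [-1.409, 0.825, -0.825]
ft_force: [-0.4, -0.2, -1.4]
grip_width: 0.178
```

Call:
drive_tool(increments="0 0.6 0 0 255; 0 0.6 0 0 255; 0 0.6 0 0 255; 0 0.6 0 0 255; 0 0 0 0 255")

```text
time: 17.55
position: [0.5835, 0.1234, 0.0924]
tool_rot: [-1.409, 0.825, -0.825]
ft_force: [0.0, -0.0, -2.2]
grip_width: 0.177
```

Call:
drive_tool(increments="0 0.5 0 0 255; 0 0.5 0 0 255; 0 0.5 0 0 255; 0 0 0 0 255")

```text
time: 18.05
position: [0.5843, 0.1238, 0.0922]
tool_rot: [-1.408, 0.824, -0.826]
ft_force: [-1.1, -0.2, 6.3]
grip_width: 0.176
```

Call:
drive_tool(increments="0 -0.7 0 0 255; 0 0 0 0 255; 0 0 0 0 195; 0 0 0 0 180; 0 0 0 0 160; 0 0 0 0 120; 0 0 0 0 80; 0 0 0 0 60; 0 0 0 0 60")

```text
time: 19.18
position: [0.5836, 0.1234, 0.0917]
tool_rot: [-1.409, 0.825, -0.825]
ft_force: [0.0, 0.9, -0.4]
grip_width: 0.723
```

Call:
drive_tool(increments="0 -4 0 0 60; 0 -10 0 0 60; 0 -15 0 0 60; 0 -20 0 0 60; 0 -25 0 0 60; 0 -25 0 0 60; 0 -25 0 0 60; 0 0 -40 0 60; 0 0 -40 0 60; 0 0 0 0 60; 0 0 0 0 60")

```text
time: 20.55
position: [0.5146, 0.0846, 0.2171]
tool_rot: [-1.407, 0.823, -0.827]
ft_force: [0.2, -0.1, -0.1]
grip_width: 0.762
```

Run:
```python
from h import *
rel()
t=snap("top","t7.png",2,(230,190,400,300),4.6);s=snap("scene","s7.png",1,(220,150,420,300),4);w=snap("wrist","w7.png")
```

```text
t 20.55 p [0.5146 0.0846 0.2171] x [ 0.489 -0.872  0.001] y [ 2.6e-03 -2.0e-04 -1.0e+00] f [ 0.22 -0.1  -0.11] w 0.7616580080160844
```

View pics/s7.png

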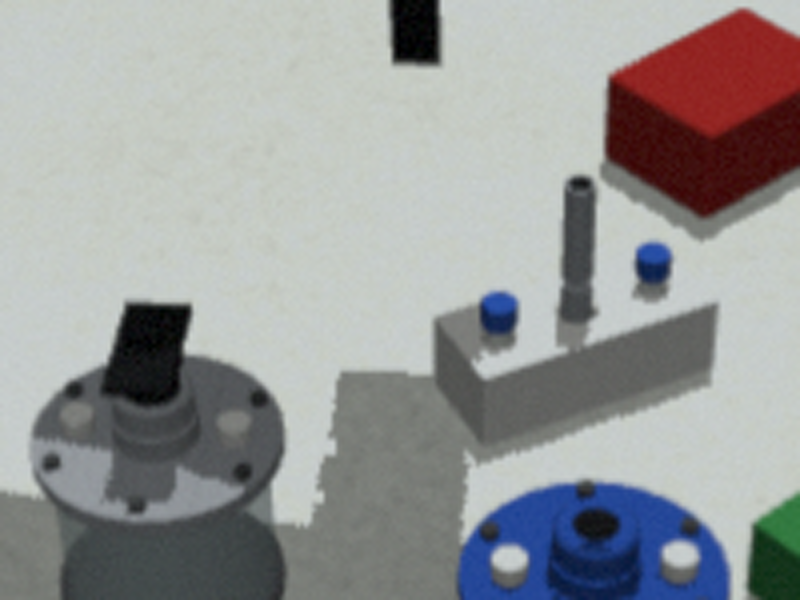

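View pics/w7.png

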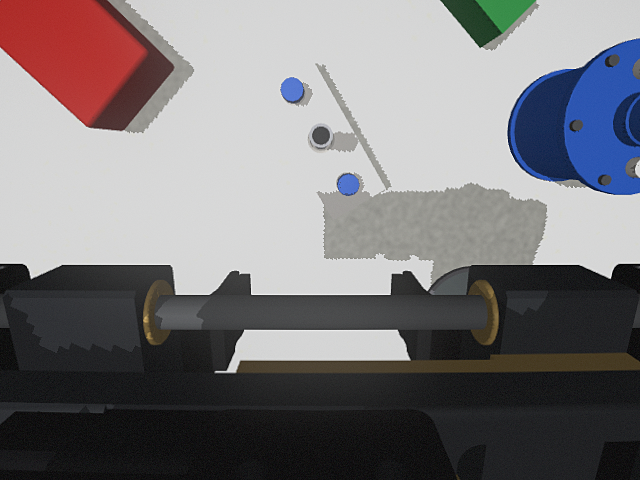

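The tube stands upright in the white rack's middle hole: scene crop (579,250), wrist (320,137), between the two vials. The gripper is clear and the plate is empty. Handing in.

Run:
```python
from h import *
print(workorder.close_job())
```

```text
the job is handed in; nothing more can be done
None
```

The steel tube is out of the fitting and standing released and upright in the middle hole of the white rack. I handed the job in after about 20.6 s.

- **Press and pull:** The fingers met the release plate at about 147 mm. The stop was at 142.2 mm, where the force rose from about 12.5 to 15.5 N with no further travel. I gripped the tube with the plate still held at about 14 N and pulled it straight up. After the pull, the pictures showed the tube clear of the plate with its foot at about 157 mm. I only read the force at the end of each call, so the peak during the pull was not recorded.
- **Placing:** I centred the tube over the hole using the wrist picture. It went down with no side load. It touched bottom at 92.2 mm on the tool, exactly where a full-depth seat was expected, with about 6 N. I then eased off, opened the fingers and backed away.
- **Last checks:** The final scene and wrist pictures show the tube upright between the two vials, which look unmoved, with the gripper clear and force near zero. Nothing in the pictures suggests the bottle or the box was touched, but I did not measure their positions at the end.
- **Disagreements:** The scene camera was about 2 mm off the others. At the rack it also put the tube about 6–7 mm away from the hole along the jaw direction, while the wrist camera put it within 0.5 mm. I followed the wrist camera, and the clean descent bore that out. The tube sat about 2.5 mm off centre along the pads, which I corrected for.

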